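Sort three gears and roll the matching one against the master

ROBOT

A 7-joint arm with a two-finger parallel gripper is mounted at the origin on the work surface. World frame = base frame: x ahead of the robot, y to its left, z up, the work surface at z = 0. Lengths are in m, angles in rad, forces in N, time in s.
With the tool pointing down it reaches from about 0.4 to 0.85 m from the base axis. Payload 10.4 kg.
Tool frame: the origin (TCP) lies at the very end of the fingers, on their centre line; the grasp point (between the pads) lies 19 mm behind it; z points along the fingers, y is the line along which they close (so a half turn about z gives the same grasp; the last joint's range is limited). The gripper opens to 85 mm and grips with 20 to 120 N. Pads are 22 mm wide; open, the fingers measure 114 mm over their backs; the gripper's body (76 mm by 85 mm) begins 54 mm behind the grasp point. The pads swing forward as they close: fully open they stand 13 mm farther back than shut.
Start: joints at [1.264, 0.332, -0.065, 1.46, 0.022, 1.35, -0.088], TCP at [0.175, -0.6, 0.231] pointing down, gripper open.
Joint ranges: [-2.6, 2.6], [-0.5, 2.12], [-1.47, 1.34], [0.16, 2.42], [-1.27, 4.41], [0.06, 2.06], [-2.6, 2.6]. Speed limits (rad/s): [2.22, 2.22, 2.79, 2.79, 3.14, 3.14, 3.14].

INTERFACE

Orientations are given as a unit quaternion [x, y, z, w].
In Python, from workcell import manip, optics gives the robot as it stands.
- The arm moves only by the tool jog_arm, never from a script. Its arguments are lists of equal length, an entry for each row: "dr": the turn, a rotation vector about the tool's x, y, z normalised to -1 to 1, where 1 is 4 degrees, a list of three; "translation": the shift along the tool's x, y, z normalised to -1 to 1, where 1 is 0.025 m, a list of three; "jaw": the opening, from 0 (shut) to 1 (fully open). A call has 1 to 10 rows; each row shifts and turns the commanded pose from where the row before left it, along the tool's axes as they then stand; what a row does not reach is not made up. A row lasts 1/10 s, in which the tool goes at most 50 mm and 8.59 degrees, less where a joint would pass 70% of its speed; a pose out of reach is approached as far as the arm can. A call with a number of a shift or a turn outside -1 to 1 is refused whole. A call with a gripper value outside its range is refused whole. The fingers move at their own pace and stop on an object; "squeeze" is the grip in N (left out, the last holds). Time passes only in rows, so rows that do not move let the fingers close. It gives the time, the measured TCP pose, the force, the opening and the grip force at its end, in the units of the state.
- manip.get_obs(): the state, without advancing time (a new reading comes with each control period).
- optics.camera(name): name is "scene" or "top"; returns a dict with "color" (480x640x3 uint8, red, green, blue), "mtx" (3x3 intrinsics, pixels), "R" (3x3) and "t" (3): a world point X has camera coordinates R X + t. Camera axes: x right, y down, z forward; pixel columns grow to the right and rows downward; lengths in m; the calibration is good to about 2 mm. A picture is of the moment at which its call begins. There is no depth.
- manip.hand_in(): hands the job in; it is judged then, once.
The state is a dict: "clock": time; "joint_pos": joint angles; "joint_velocities": joint speeds; "tau": joint torques, N m; "position": TCP position; "ee_rot": TCP orientation; "ft_force": force on the tool from outside, world axes, zero at the start; "torque": the same for the moment, N m; "grip_width": opening from 0.0 (shut) to 1.0 (fully open); "grasp_force": force on a finger pad.
Only numpy, scipy, OpenCV 4.12 (cv2) and the standard library are available. Lean on these libraries where they do the work, as an engineer would, in place of code of your own. Each camera call takes 0.05 s, during which the arm holds its last target. There are 200 camera calls.

TASK

Sort the three loose gears by tooth count: find the one with as many teeth as the master gear on the roll tester, set it hub up on the tester's test post, slide the carriage up to its stop so that the teeth mesh fully with the master, then roll the pair together by at least three teeth and leave it there in mesh. Lay the smaller and the larger gear flat, hub up, each in the bay of the welded sorting frame that is made for its size. Set the gears down, do not drop them, and do not disturb the spray can, the tape measure, the hammer or the tube offcut.

Things in the scene. Friction and masses are not known exactly. Their poses are not given: they have to be found in the camera images.
- gear12: 12-tooth spur gear (smallest), plain steel, module 5: 69 mm over the tooth tips, disc 14 mm thick, round hub 40 mm across (grip it here) up to 40 mm above the underside, 23 mm bore right through; about 0.30 kg. Lies flat, hub up. Origin: centre of the underside; z along the hub; a tooth is centred on its +x (small dark grub-screw hole in the hub above it).
- gear16: 16-tooth spur gear (middle one, same as the master), plain steel, module 5: 89 mm over the tooth tips, disc 14 mm thick, round hub 40 mm across (grip it here) up to 40 mm above the underside, 23 mm bore right through; about 0.48 kg. Lies flat, hub up. Origin: centre of the underside; z along the hub; a tooth is centred on its +x (small dark grub-screw hole in the hub above it).
- gear20: 20-tooth spur gear (largest), plain steel, module 5: 109 mm over the tooth tips, disc 14 mm thick, round hub 40 mm across (grip it here) up to 40 mm above the underside, 23 mm bore right through; about 0.64 kg. Lies flat, hub up. Origin: centre of the underside; z along the hub; a tooth is centred on its +x (small dark grub-screw hole in the hub above it).
- tester: bench roll tester, bolted down: grey bed 110 mm (x) by 310 mm (y), 30 mm high. Origin on the bench near the bed's middle; y runs along the T-slot towards the master gear, whose axis is at y = 90 mm. Steel stop dog on the bed at y = 50 to 60 mm, 43 mm high. Dial indicator at the other end (y = -128 mm, 69 mm high).
- carriage (a joint): sliding carriage of the tester (dark table 86 x 80 mm, top 45 mm above the bench, carries the test post): distance in m from its stop, 0 to 0.060, growing away from the master. At 0 the post is 80 mm from the master's axis, right for two 16-tooth gears. About 2.5 N of friction; it stays where left. It can be moved by pushing the gear on the post.
- post_seat (a point): centre of the flange of the test post on the carriage, 50 mm above the bench, on which a gear's underside rests. From it the post, 20 mm in diameter, rises 29 mm; the top 8 mm taper to 12 mm. A gear's 23 mm bore has 1.5 mm of play all round on it.
- master (a joint): angle in rad of the master gear about its upright axis, counter-clockwise from above. At 0 its marked tooth points along the tester's +x axis. It turns freely (friction about 0.015 N m).
- master_axis (a point): centre of the master gear's underside, on its axis, 50 mm above the bench. Plain steel 16-tooth gear, module 5, 89 mm over the tips, root radius 33 mm, 14 mm thick; clamp nut 22 mm across in the middle, up to 79 mm above the bench. Teeth are 6.6 mm thick on the 80 mm pitch circle: a meshing pair has about 2.5 mm of play along it.
- master_mark (a point): point on the top face of the master gear's marked tooth, 40 mm from its axis, 64 mm above the bench (a small dark punch dot lies 30 mm from the axis on the same radius).
- frame: the sorting frame welded of flat bar and bolted to the bench: 134 mm (x) by 231 mm (y) over all, bars 5 mm thick and 20 mm high, no floor (gears lie on the bench), one crossbar between two bays. Origin: centre of the frame, on the bench.
- small_bay (a point): centre of the smaller bay, on the bench: 124 mm (frame's x) by 84 mm (frame's y) inside. For the smallest gear.
- large_bay (a point): centre of the larger bay, on the bench: 124 mm (frame's x) by 132 mm (frame's y) inside. For the largest gear. A gear that does not belong there may lie in it at the start.
- marker_can: spray can standing upright, 65 mm across, 185 mm tall; bystander. Origin: centre of its foot.
- tape: tape measure in an orange case lying flat, 72 by 64 mm, about 39 mm high; bystander. Origin: under its middle.
- hammer: hammer lying flat, 300 mm long, beyond the gears; bystander. Origin: under the tool's length, which is along its x.
- offcut: offcut of square steel tube, 40 by 40 by 170 mm, lying along its x axis; bystander. Origin: under its middle.
Not all that is in view belongs to the job. Leave any pink look-alike of the gear16 alone. Leave any turquoise look-alike of the gear12 alone.

How it is judged:
On the way, in this order (a step that is already met when the one before it is completed fails the run):
1. the 16-tooth gear sits fully down on the test post and the carriage is against its stop, the teeth in full mesh with the master (horizontal distance between gear16 and post_seat below 0.004 m and z of gear16 in the frame of post_seat between -0.003 and 0.003 m and angle between gear16's own z axis and vertical below 0.08 rad and value of joint carriage below 0.004 m and horizontal distance between gear16 and master_axis below 0.0835 m), for 0.1 s.
2. the pair has been rolled together: the master has turned by more than two whole teeth (47 degrees) from where it stood at the start, with the gear still in mesh (all of step 1 and distance of master_mark from where it was at the start of the episode above 0.032 m), for 0.1 s.
At the end, for the whole second after the job is handed in: 16-tooth gear hub up on the post (down within 3 mm, within 4 mm of its axis), carriage within 4 mm of its stop, centres under 83.5 mm apart; 12-tooth gear flat on the bench in the small bay, 20-tooth gear in the large bay, hubs up; all at rest (all of step 1 and linear speed of each of gear16, gear12, gear20 below 0.02 m/s and angular speed of gear16 below 0.1 rad/s and x of gear12 in the frame of small_bay between -0.03 and 0.03 m and y of gear12 in the frame of small_bay between -0.012 and 0.012 m and height (world z) of each of gear12, gear20 below 0.004 m and angle between each of gear12, gear20's own z axis and vertical below 0.06 rad and x of gear20 in the frame of large_bay between -0.012 and 0.012 m and y of gear20 in the frame of large_bay between -0.016 and 0.016 m); the robot touches nothing.
It fails at once if a bystander (spray can, tape measure, hammer, tube offcut) is pushed more than 30 mm or the can tipped (distance of any of marker_can, tape, hammer, offcut from where it was at the start of the episode above 0.03 m or angle between marker_can's own z axis and vertical above 0.35 rad).
It fails at once if a gear is dropped: it moves faster than 0.7 m/s close above its resting place (under 40 mm over the bench; for the 16-tooth gear under 75 mm) ((height (world z) of gear12 below 0.04 m and linear speed of gear12 above 0.7 m/s) or (height (world z) of gear16 below 0.075 m and linear speed of gear16 above 0.7 m/s) or (height (world z) of gear20 below 0.04 m and linear speed of gear20 above 0.7 m/s)).
It also fails if it takes over 72 s, if anything falls off the work surface, if the arm or the gripper's body presses on something with over 40 N, if the wrist force passes 120 N, or if a joint passes its speed limit or range.

## Working session

There is one attempt and no reset: what is moved stays moved. The work goes in short steps, Python scripts to look and compute and a tool call to move; the robot and the scene stay as the last step left them, time stands still between calls to the robot, and variables do not carry over. Pictures are saved under pics/ and viewed, at most 10 in all, crops included, and the job is handed in when it is done.

Besides the shell and the picture viewer there is one more tool, called after "Call:" as a command line: name --argument value ..., lists and objects as JSON in quotes. jog_arm: Moves the arm, as the interface text tells. Scaled input: -1 to 1 covers 0.025 m each way for a shift and 4 degrees each way for a turn. Its arguments: {"type":"object","properties":{"dr":{"type":"array","items":{"type":"array","items":{"type":"number"}}},"translation":{"type":"array","items":{"type":"array","items":{"type":"number"}}},"jaw":{"type":"array","items":{"type":"number"}},"squeeze":{"type":"number"}},"required":["dr","translation","jaw"]}

```bash
mkdir -p pics; ls; python3 - <<'E'
from workcell import manip, optics
import cv2,numpy as np
o=manip.get_obs()
print({k:np.round(v,3).tolist() for k,v in o.items()})
for n in("scene","top"):
    c=optics.camera(n); cv2.imwrite(f"pics/{n}0.png",c["color"][:,:,::-1]); print(n,c["mtx"],c["R"],c["t"], -c["R"].T@c["t"])
E
```

```text
pics
{'clock': 0.0, 'joint_pos': [1.264, 0.333, -0.065, 1.461, 0.022, 1.35, -0.088], 'joint_velocities': [0.0, 0.0, 0.0, 0.002, -0.001, 0.0, 0.001], 'tau': [-0.0, -62.546, 0.049, -39.16, 0.016, 0.01, -0.0], 'position': [0.175, -0.6, 0.231], 'ee_rot': [0.99, 0.141, -0.0, -0.001], 'ft_force': [0.078, 0.358, -0.505], 'torque': [0.03, -0.013, 0.013], 'grasp_force': 0.0, 'grip_width': 0.999}
scene [[447.8789558    0.         313.73668139]
 [  0.         447.8789558  234.58629434]
 [  0.           0.           1.        ]] [[ 0.87322038  0.48696234 -0.01881069]
 [ 0.32505783 -0.61078318 -0.72199814]
 [-0.36307516  0.62434892 -0.69163925]] [-0.49085441 -0.1211121   1.33088496] [ 0.95120378 -0.66588221  0.82381626]
top [[522.01624134   0.         318.42620703]
 [  0.         522.01624134 240.26733306]
 [  0.           0.           1.        ]] [[-1.90954895e-02 -9.99817652e-01  1.61062953e-04]
 [-9.97439274e-01  1.90389595e-02 -6.89377489e-02]
 [ 6.89221118e-02 -1.47705057e-03 -9.97620950e-01]] [0.00739697 0.57163534 1.32744375] [ 0.47882256 -0.00152702  1.36369175]
```

View pics/top0.png

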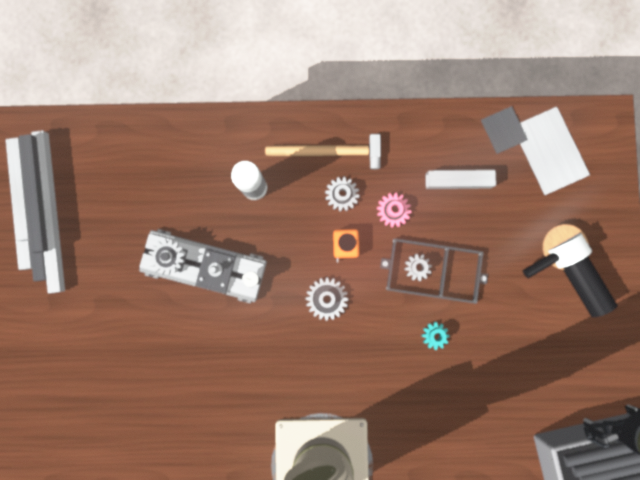

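View pics/scene0.png

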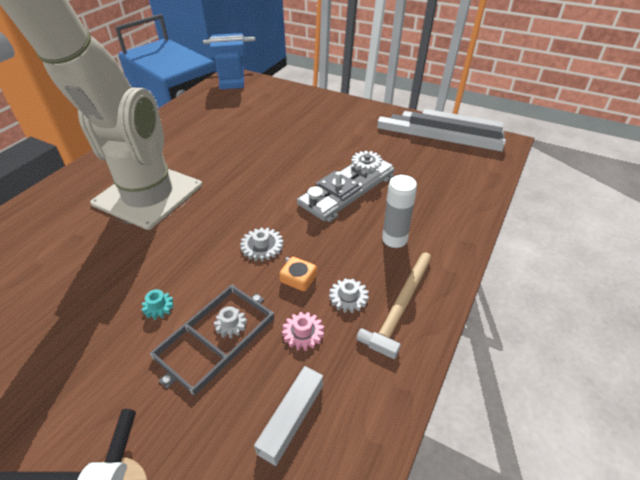

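The top view shows gear20 at (327,299), gear16 at (342,193) and gear12 at (418,267), which lies in the large (left) bay of the frame. The tester's master is near (167,257) and its post near (215,269). The scene view agrees. Next I measure these.

```bash
cat > h.py <<'E'
import numpy as np,cv2
from workcell import manip, optics
def grab(n):
    c=optics.camera(n); c["C"]=-c["R"].T@c["t"]; return c
def ray(c,uv):
    d=c["R"].T@np.linalg.solve(c["mtx"],[uv[0],uv[1],1.]); return c["C"],d/np.linalg.norm(d)
def plane(c,uv,z):
    C,d=ray(c,uv); return C+d*(z-C[2])/d[2]
def tri(c1,p1,c2,p2):
    C1,d1=ray(c1,p1);C2,d2=ray(c2,p2)
    s=np.linalg.lstsq(np.c_[d1,-d2],C2-C1,rcond=None)[0]
    a,b=C1+d1*s[0],C2+d2*s[1]; return (a+b)/2,np.linalg.norm(a-b)
def proj(c,X):
    q=c["mtx"]@(c["R"]@np.asarray(X)+c["t"]); return q[:2]/q[2]
def gray_blobs(c,vmin=90,smax=60,amin=60):
    h=cv2.cvtColor(c["color"],cv2.COLOR_RGB2HSV); m=((h[...,1]<smax)&(h[...,2]>vmin)).astype(np.uint8)
    cs,hi=cv2.findContours(m,cv2.RETR_CCOMP,cv2.CHAIN_APPROX_NONE); return m,cs,hi
E
python3 - <<'E'
from h import *
t=grab("top");s=grab("scene")
for n,c in(("top",t),("scene",s)):
    m,cs,hi=gray_blobs(c)
    for i,k in enumerate(cs):
        a=cv2.contourArea(k)
        M=cv2.moments(k); 
        if a<8 or a>6000: continue
        u,v=M['m10']/M['m00'],M['m01']/M['m00']
        if n=="top" and not(130<u<500 and 130<v<350): continue
        if n=="scene" and not(130<u<420 and 140<v<470): continue
        print(n,i,"hole" if hi[0][i][3]>=0 else "out",a,np.round([u,v],1),cv2.boundingRect(k))
a=cv2.resize(t["color"][222:312,130:290],None,fx=5,fy=5,interpolation=cv2.INTER_CUBIC)
cv2.imwrite("pics/a.png",a[:,:,::-1])
b=cv2.resize(s["color"][140:350,220:420],None,fx=2.8,fy=2.8,interpolation=cv2.INTER_CUBIC)
b=cv2.resize(s["color"][145:225,290:400],None,fx=7,fy=7,interpolation=cv2.INTER_CUBIC)
cv2.imwrite("pics/b.png",b[:,:,::-1])
E
```

```text
top 27 out 1269.5 [326.6 298.6] (305, 277, 44, 44)
top 28 hole 38.5 [326.6 298.6] (323, 295, 8, 8)
top 30 out 489.0 [417.8 267.1] (404, 254, 28, 27)
top 31 hole 27.0 [418.9 267. ] (416, 264, 7, 7)
top 32 out 4772.5 [434.7 270.4] (381, 239, 107, 64)
top 33 hole 1510.5 [460.6 274.5] (442, 249, 38, 52)
top 34 hole 2456.0 [416.9 267.9] (389, 241, 57, 55)
top 36 out 5358.5 [202.8 265.5] (139, 229, 128, 75)
top 37 hole 44.0 [235.  274.3] (230, 271, 12, 7)
top 39 hole 12.0 [224.3 264.6] (222, 262, 5, 6)
top 41 hole 76.5 [191.  262.4] (183, 257, 18, 10)
top 42 hole 13.0 [173.1 253. ] (171, 250, 5, 7)
top 55 out 816.0 [341.9 193.5] (325, 176, 35, 35)
top 56 hole 23.5 [342.1 192.6] (339, 190, 7, 6)
top 57 out 1317.0 [460.6 178.5] (425, 169, 72, 20)
top 58 out 998.5 [248.7 179.7] (231, 160, 37, 40)
top 59 out 369.5 [374.6 150.8] (369, 133, 12, 37)
scene 2 out 73.0 [164.8 379.1] (159, 374, 12, 10)
scene 3 out 2793.0 [288.6 415.7] (254, 366, 69, 100)
scene 6 out 681.0 [378.7 342.6] (356, 328, 45, 31)
scene 10 out 622.5 [302.6 326.9] (284, 313, 39, 27)
scene 12 hole 205.5 [302.7 330.7] (290, 321, 
[... 346 characters left out ...]
 [297.8 269.1] (290, 263, 17, 13)
scene 30 out 8.0 [286.9 258.4] (285, 257, 5, 5)
scene 31 out 1066.5 [261.4 243.8] (240, 227, 44, 35)
scene 32 hole 50.5 [260.1 249. ] (253, 246, 16, 6)
scene 34 out 4977.5 [365.1 194.1] (297, 150, 120, 98)
scene 36 hole 11.5 [331.9 214.7] (330, 212, 5, 6)
scene 40 hole 60.5 [312.3 202.6] (308, 198, 10, 11)
scene 54 hole 51.5 [337.9 192.3] (333, 186, 11, 14)
scene 56 hole 59.0 [327.  191.5] (320, 185, 15, 13)
scene 59 hole 13.0 [388.7 175.6] (386, 173, 6, 6)
scene 60 hole 17.0 [364.6 175.2] (361, 173, 7, 6)
scene 61 hole 68.5 [355.9 173. ] (351, 167, 12, 13)
scene 62 hole 8.5 [367.2 158.4] (365, 157, 5, 4)
scene 159 hole 101.5 [154.9 183.4] (138, 174, 31, 18)
```

View pics/a.png

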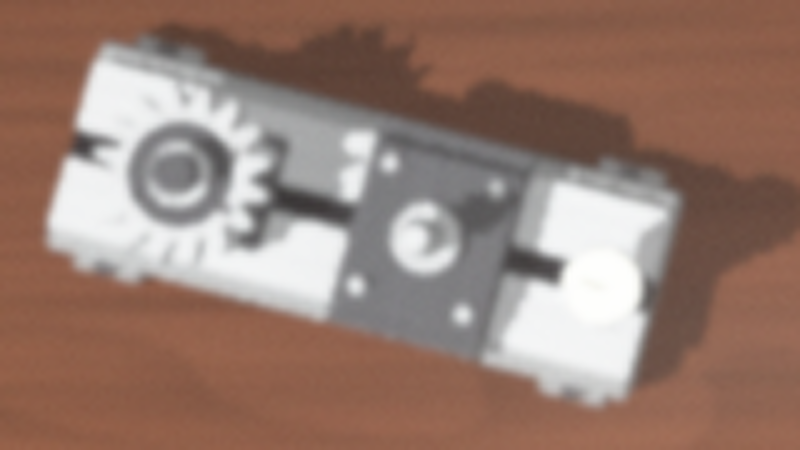

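View pics/b.png

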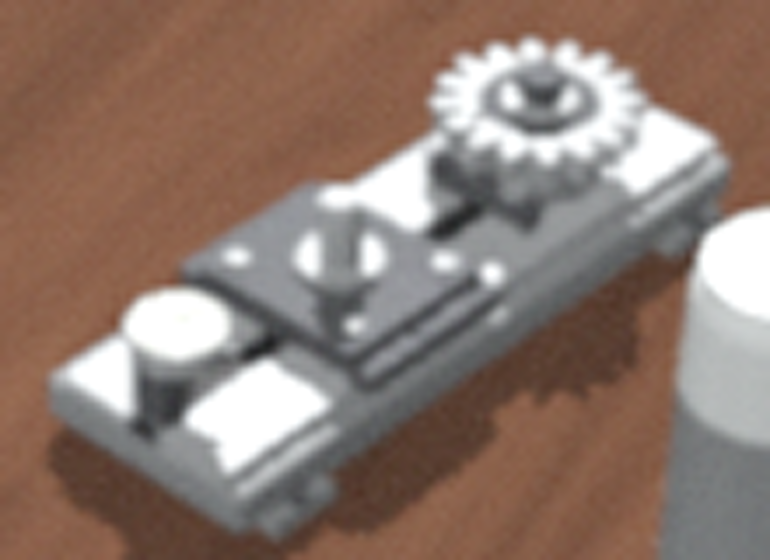

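The crops put the post flange centre at about (215.2,269.5) in top and (339.0,182.2) in scene, from the four table screws. The master ring is at (165.6,256.6) and (367.3,159.3). Next I measure the gear hubs and the frame.

```bash
python3 - <<'E'
from h import *
t=grab("top");s=grab("scene")
P=lambda im,x,y,w,h,f=5: cv2.resize(im[y:y+h,x:x+w],None,fx=f,fy=f,interpolation=cv2.INTER_CUBIC)
r1=np.hstack([P(s["color"],x,y,50,50) for x,y in((236,218),(324,270),(205,297))])
r2=P(t["color"],376,237,114,68)
im=np.zeros((590,750,3),np.uint8); im[:250]=r1; im[250:590,:570]=r2
cv2.imwrite("pics/c.png",im[:,:,::-1])
R=lambda X:np.round(X,4).tolist()
print("post",[R(x) for x in tri(t,(215.2,269.5),s,(339.0,182.2))],R(plane(t,(215.2,269.5),.045)))
print("master",[R(x) for x in tri(t,(165.6,256.6),s,(367.3,159.3))],R(plane(t,(165.6,256.6),.064)))
for n,b,o in(("g20",(326.6,298.6),(326.6,298.6)),("g12",(418.9,267.0),(417.8,267.1)),("g16",(342.1,192.6),(341.9,193.5))):
    print(n,R(plane(t,b,.04)),R(plane(t,o,.012)))
m,cs,hi=gray_blobs(t)
for k in cs:
    if 1000<cv2.contourArea(k)<4800 and 375<k[0,0,0]<490 and k[0,0,1]>230:
        b=cv2.boxPoints(cv2.minAreaRect(k)); print("rect",R(b),[R(plane(t,p,.02)[:2]) for p in b])
E
```

```text
post [[0.5013, 0.2582, 0.0465], 0.0007] [0.501, 0.2583, 0.045]
master [[0.535, 0.378, 0.0628], 0.0005] [0.5351, 0.3778, 0.064]
g20 [0.4224, -0.0213, 0.04] [0.4212, -0.0217, 0.012]
g12 [0.4976, -0.2566, 0.04] [0.4977, -0.2592, 0.012]
g16 [0.6913, -0.0664, 0.04] [0.6934, -0.0672, 0.012]
rect [[376.9653015136719, 288.43609619140625], [384.6112976074219, 236.4427947998047], [490.8146057128906, 252.06100463867188], [483.1684875488281, 304.05419921875]] [[0.445, -0.1512], [0.5783, -0.1745], [0.5327, -0.447], [0.4, -0.4218]]
rect [[441.2471923828125, 296.7713928222656], [447.62078857421875, 247.90699768066406], [479.9831848144531, 252.12820434570312], [473.6095886230469, 300.99261474609375]] [[0.4206, -0.3152], [0.5456, -0.3361], [0.5331, -0.4191], [0.4083, -0.3977]]
rect [[387.5614013671875, 288.4967956542969], [394.714599609375, 239.61680603027344], [446.3883972167969, 247.17880249023438], [439.2351989746094, 296.0588073730469]] [[0.4443, -0.1784], [0.5696, -0.2004], [0.5475, -0.333], [0.4225, -0.3102]]
```

View pics/c.png

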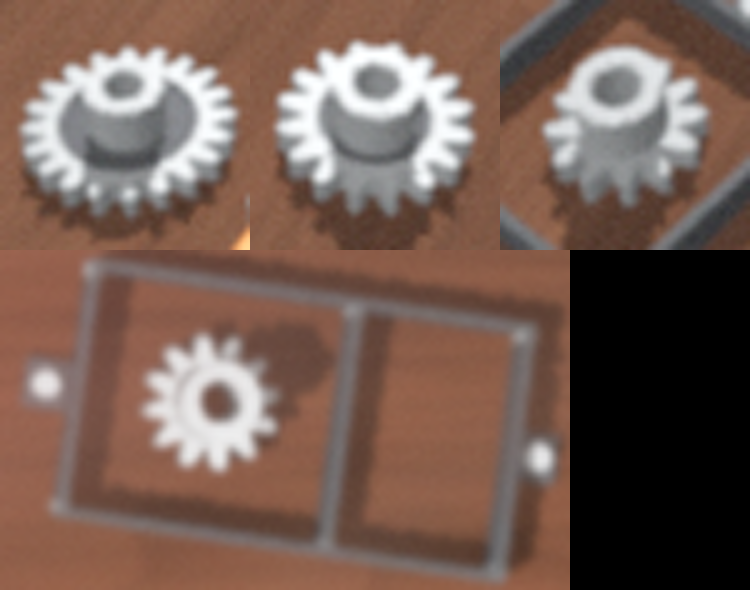

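```bash
python3 - <<'E'
from h import *
t=grab("top");s=grab("scene")
R=lambda X:np.round(X,4).tolist()
u=lambda x,y,x0,y0,f=5:(x0+(x+.5)/f-.5,y0+(y+.5)/f-.5)
T=lambda n,a,b:print(n,[R(x) for x in tri(t,a,s,b)])
T("post",u(426,237.5,130,222),u(343,260,290,145,7))
T("master",u(178,173,130,222),u(541,100,290,145,7))
T("g20",(326.6,298.6),u(125,86,236,218))
T("g16",(342.1,192.6),u(127,82,324,270))
T("g12",(419.1,267.),u(118,86,205,297))
c=[plane(t,u(x,y-250,376,237),.02)[:2] for x,y in((92,268),(522,332),(497,573),(60,508),(353,308),(325,545))]
TL,TR,BR,BL,XT,XB=c
print("corners",R(c)); 
print("sizes(129,226)",[R(np.linalg.norm(a-b)) for a,b in((TL,BL),(TR,BR),(TL,TR),(BL,BR),(XT,XB),(TL,XT),(XT,TR))])
d=(TL+BL-TR-BR); print("yaw dir long",np.degrees(np.arctan2(d[1],d[0])), "short",[np.degrees(np.arctan2(*(a-b)[::-1])) for a,b in((TL,BL),(TR,BR),(XT,XB))])
print("large",R((TL+BL+XT+XB)/4),"small",R((TR+BR+XT+XB)/4))
# tester bed end corners top at z .03
p=np.array([0.5013, 0.2582])
for q in((103,45),(680,195),(630,392),(50,240)): print(R(plane(t,u(*q,130,222),.03)))
E
```

```text
post [[0.5012, 0.2581, 0.0484], 0.0017]
master [[0.5348, 0.3778, 0.0647], 0.0029]
g20 [[0.4217, -0.0218, 0.0399], 0.0017]
g16 [[0.6914, -0.0665, 0.039], 0.0003]
g12 [[0.497, -0.2579, 0.0384], 0.0014]
corners [[0.5681, -0.1985], [0.5308, -0.419], [0.4077, -0.4012], [0.4451, -0.1785], [0.5449, -0.3324], [0.4236, -0.3137]]
sizes(129,226) [0.1246, 0.1244, 0.2237, 0.2259, 0.1227, 0.1359, 0.0877]
yaw dir long 80.43802991525708 short [np.float64(-9.232189855562286), np.float64(-8.219496972497973), np.float64(-8.775020057878706)]
large [0.4954, -0.2558] small [0.4768, -0.3666]
[0.604, 0.4273, 0.03]
[0.5215, 0.1324, 0.03]
[0.4219, 0.159, 0.03]
[0.5047, 0.454, 0.03]
```

Call:
jog_arm --dr '[[0, 0, 1], [0, 0, 1], [0, 0, 1], [0, 0, 1], [0, 0, 0.05]]' --translation '[[0, 0, 0], [0, 0, 0], [0, 0, 0], [0, 0, 0], [0, 0, 0]]' --jaw '[1, 1, 1, 1, 1]' --squeeze 60

```text
clock: 0.9
position: [0.1751, -0.6, 0.2313]
ee_rot: [1.0, -0.0, 0.0, 0.0]
ft_force: [0.2, 0.7, -0.4]
grip_width: 0.998
grasp_force: 0.0
```

Call:
jog_arm --dr '[[0, 0, 0], [0, 0, 0], [0, 0, 0], [0, 0, 0], [0, 0, 0], [0, 0, 0], [0, 0, 0], [0, 0, 0], [0, 0, 0], [0, 0, 0]]' --translation '[[0.9, -0.95, 0.2], [0.9, -0.95, 0.2], [0.9, -0.95, 0.2], [0.9, -0.95, 0.2], [0.9, -0.95, 0.2], [0.9, -0.95, 0.2], [0.9, -0.95, 0.2], [0.9, -0.95, 0.2], [0.9, -0.95, 0.2], [0.9, -0.95, 0.2]]' --jaw '[1, 1, 1, 1, 1, 1, 1, 1, 1, 1]'

```text
clock: 1.9
position: [0.4006, -0.3613, 0.1813]
ee_rot: [1.0, 0.002, 0.0, 0.0]
ft_force: [0.8, -0.1, 0.6]
grip_width: 1.001
grasp_force: 0.0
```

Call:
jog_arm --dr '[[0, 0, 0], [0, 0, 0], [0, 0, 0], [0, 0, 0], [0, 0, 0], [0, 0, 0], [0, 0, 0], [0, 0, 0], [0, 0, 0], [0, 0, 0]]' --translation '[[0.776, -0.836, 0.5], [0.776, -0.836, 0.5], [0.776, -0.836, 0.5], [0.776, -0.836, 0.5], [0.776, -0.836, 0.5], [0, 0, 1], [0, 0, 1], [0, 0, 1], [0, 0, 0.7], [0, 0, 0.35]]' --jaw '[1, 1, 1, 1, 1, 1, 1, 1, 1, 1]'

```text
clock: 2.9
position: [0.4959, -0.2573, 0.016]
ee_rot: [1.0, 0.001, -0.001, -0.0]
ft_force: [-0.9, -0.5, 0.1]
grip_width: 1.0
grasp_force: 0.0
```

Call:
jog_arm --dr '[[0, 0, 0], [0, 0, 0], [0, 0, 0], [0, 0, 0], [0, 0, 0], [0, 0, 0], [0, 0, 0]]' --translation '[[0, 0, 0], [0, 0, 0], [0, 0, 0], [0, 0, 0], [0, 0, 0], [0, 0, 0], [0, 0, 0]]' --jaw '[0, 0, 0, 0, 0, 0, 0]'

```text
clock: 3.6
position: [0.4975, -0.2581, 0.0191]
ee_rot: [1.0, 0.001, 0.001, 0.001]
ft_force: [-1.8, 0.7, 4.3]
grip_width: 0.45
grasp_force: 60.6
```

Call:
jog_arm --dr '[[0, 0, 0], [0, 0, 0], [0, 0, 0], [0, 0, 0], [0, 0, 0], [0, 0, 0], [0, 0, 0], [0, 0, 0], [0, 0, 0]]' --translation '[[0, 0, -0.3], [0, 0, -0.8], [0, 0, -0.7], [-0.16, 0.868, 0], [-0.16, 0.868, 0], [-0.16, 0.868, 0], [-0.16, 0.868, 0], [-0.16, 0.868, 0], [0, 0, 0]]' --jaw '[0, 0, 0, 0, 0, 0, 0, 0, 0]'

```text
clock: 4.5
position: [0.4751, -0.37, 0.0631]
ee_rot: [1.0, -0.002, -0.0, 0.001]
ft_force: [-0.8, -0.1, -2.5]
grip_width: 0.445
grasp_force: 60.9
```

```bash
python3 - <<'E'
from h import *
s=grab("scene");t=grab("top")
a=cv2.resize(s["color"][270:400,140:290],None,fx=3,fy=3,interpolation=cv2.INTER_CUBIC)
b=cv2.resize(t["color"][225:325,370:500],None,fx=2.6,fy=3.9,interpolation=cv2.INTER_CUBIC)
cv2.imwrite("pics/d.png",np.hstack([a,b])[:,:,::-1])
E
```

```text
(no output)
```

View pics/d.png

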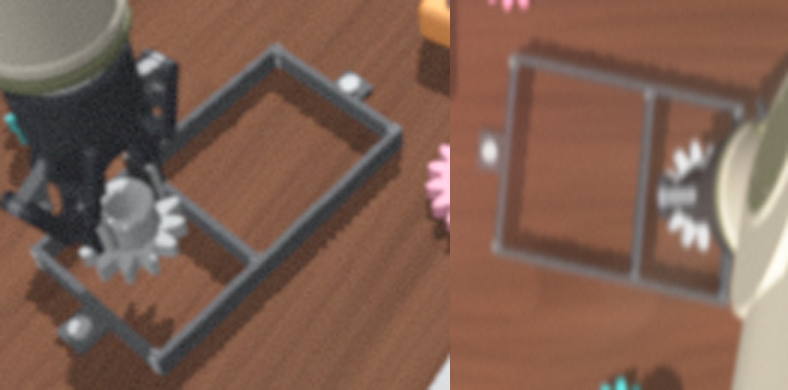

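The gear is held upright over the small bay, clear of the crossbar, so I lower it.

Call:
jog_arm --dr '[[0, 0, 0], [0, 0, 0], [0, 0, 0], [0, 0, 0], [0, 0, 0], [0, 0, 0]]' --translation '[[0, 0, 0.5], [0, 0, 0.5], [0, 0, 0.4], [0, 0, 0.25], [0, 0, 0.15], [0, 0, 0]]' --jaw '[0, 0, 0, 0, 0, 0]'

```text
clock: 5.2
position: [0.4765, -0.3655, 0.019]
ee_rot: [1.0, 0.001, -0.001, -0.0]
ft_force: [-10.2, 7.8, 20.2]
grip_width: 0.453
grasp_force: 63.3
```

Call:
jog_arm --dr '[[0, 0, 0], [0, 0, 0], [0, 0, 0], [0, 0, 0], [0, 0, 0], [0, 0, 0], [0, 0, 0], [0, 0, 0]]' --translation '[[0, 0, 0], [0, 0, 0], [0, 0, 0], [0, 0, -0.3], [0, 0, -0.6], [0, 0, -1], [0, 0, -1], [0, 0, -1]]' --jaw '[0.6, 0.6, 0.6, 0.6, 0.6, 0.8, 1, 1]'

```text
clock: 6.0
position: [0.4771, -0.3663, 0.1175]
ee_rot: [1.0, 0.001, 0.001, 0.0]
ft_force: [0.6, -0.2, -0.5]
grip_width: 0.998
grasp_force: 0.0
```

Call:
jog_arm --dr '[[0, 0, 0], [0, 0, 0], [0, 0, 0], [0, 0, 0], [0, 0, 0], [0, 0, 0], [0, 0, 0], [0, 0, 0], [0, 0, 0], [0, 0, 0]]' --translation '[[-0.158, -0.985, 0], [-0.158, -0.985, 0], [-0.158, -0.985, 0], [-0.158, -0.985, 0], [-0.158, -0.985, 0], [-0.158, -0.985, 0], [-0.158, -0.985, 0], [-0.158, -0.985, 0], [-0.158, -0.985, 0], [-0.158, -0.985, 0]]' --jaw '[1, 1, 1, 1, 1, 1, 1, 1, 1, 1]'

```text
clock: 7.0
position: [0.4372, -0.1191, 0.1164]
ee_rot: [1.0, 0.001, 0.001, 0.0]
ft_force: [0.2, 0.2, 1.2]
grip_width: 0.994
grasp_force: 0.0
```

Call:
jog_arm --dr '[[0, 0, 0], [0, 0, 0], [0, 0, 0], [0, 0, 0], [0, 0, 0], [0, 0, 0]]' --translation '[[-0.158, -0.985, 0.2], [-0.158, -0.985, 0.2], [-0.158, -0.985, 0.2], [-0.158, -0.985, 0.2], [0, 0, 0.8], [0, 0, 0]]' --jaw '[1, 1, 1, 1, 1, 1]'

```text
clock: 7.6
position: [0.4202, -0.021, 0.0746]
ee_rot: [1.0, 0.001, -0.001, 0.0]
ft_force: [-1.0, 0.9, -0.0]
grip_width: 1.001
grasp_force: 0.0
```

```bash
python3 - <<'E'
from h import *
t=grab("top"); R=lambda X:np.round(X,4).tolist()
o=manip.get_obs(); print(R(o["position"]),R(o["ee_rot"]),R(o["joint_pos"]))
for n,v in(("hole",60),):
  m,cs,hi=gray_blobs(t)
  for i,k in enumerate(cs):
    a=cv2.contourArea(k); M=cv2.moments(k)
    if a<15: continue
    u,w=M['m10']/M['m00'],M['m01']/M['m00']
    if 440<u<480 and 255<w<295: print(hi[0][i][3]>=0,a,R([u,w]),cv2.boundingRect(k),R(plane(t,(u,w),.04 if a<60 else .012)))
E
```

```text
[0.4208, -0.0215, 0.0754] [1.0, 0.0008, -0.0004, 0.0001] [0.4808, 0.0838, -0.5492, 2.1222, 0.0541, 0.9493, -1.6676]
False 1080.5 [457.809, 276.346] (386, 246, 102, 57) [0.4719, -0.3617, 0.012]
True 17.5 [461.1048, 274.1905] (459, 271, 5, 7) [0.4773, -0.3628, 0.04]
```

Call:
jog_arm --dr '[[0, 0, 0], [0, 0, 0], [0, 0, 0], [0, 0, 0], [0, 0, 0], [0, 0, 0], [0, 0, 0], [0, 0, 0], [0, 0, 0], [0, 0, 0]]' --translation '[[0.02, 0, 0.9], [0.02, 0, 0.9], [0, 0, 0.5], [0, 0, 0], [0, 0, 0], [0, 0, 0], [0, 0, 0], [0, 0, 0], [0, 0, 0], [0, 0, 0]]' --jaw '[1, 1, 1, 0, 0, 0, 0, 0, 0, 0]'

```text
clock: 8.65
position: [0.4231, -0.0215, 0.019]
ee_rot: [1.0, 0.001, 0.001, 0.0]
ft_force: [-3.4, 0.3, 9.5]
grip_width: 0.453
grasp_force: 59.8
```

Call:
jog_arm --dr '[[0, 0, 0], [0, 0, 0], [0, 0, 0], [0, 0, 0], [0, 0, 0], [0, 0, 0], [0, 0, 0], [0, 0, 0]]' --translation '[[0, 0, -0.3], [0, 0, -0.9], [0, 0, -1], [0, 0, -0.2], [0.293, 0.936, 0], [0.293, 0.936, 0], [0.293, 0.936, 0], [0.293, 0.936, 0]]' --jaw '[0, 0, 0, 0, 0, 0, 0, 0]'

```text
clock: 9.45
position: [0.4511, -0.116, 0.0768]
ee_rot: [1.0, 0.001, -0.001, 0.0]
ft_force: [0.0, 0.3, -4.9]
grip_width: 0.449
grasp_force: 61.9
```

Call:
jog_arm --dr '[[0, 0, 0], [0, 0, 0], [0, 0, 0], [0, 0, 0], [0, 0, 0], [0, 0, 0], [0, 0, 0], [0, 0, 0]]' --translation '[[0.293, 0.936, 0], [0.293, 0.936, 0], [0.293, 0.936, 0], [0.293, 0.936, 0], [0.293, 0.936, 0], [0.293, 0.936, 0], [0, 0, 0.4], [0, 0, 0]]' --jaw '[0, 0, 0, 0, 0, 0, 0, 0]'

```text
clock: 10.25
position: [0.4941, -0.2551, 0.0653]
ee_rot: [1.0, 0.0, -0.002, -0.001]
ft_force: [-0.2, 1.1, -6.3]
grip_width: 0.449
grasp_force: 61.9
```

```bash
python3 - <<'E'
from h import *
s=grab("scene");t=grab("top")
o=manip.get_obs(); print(np.round(o["position"],4),np.round(o["ft_force"],1))
a=cv2.resize(s["color"][250:380,150:300],None,fx=3,fy=3,interpolation=cv2.INTER_CUBIC)
b=cv2.resize(t["color"][225:325,370:500],None,fx=2.6,fy=3.9,interpolation=cv2.INTER_CUBIC)
cv2.imwrite("pics/e.png",np.hstack([a,b])[:,:,::-1])
E
```

```text
[ 0.4949 -0.2543  0.0667] [ 0.1 -0.  -5. ]
```

View pics/e.png

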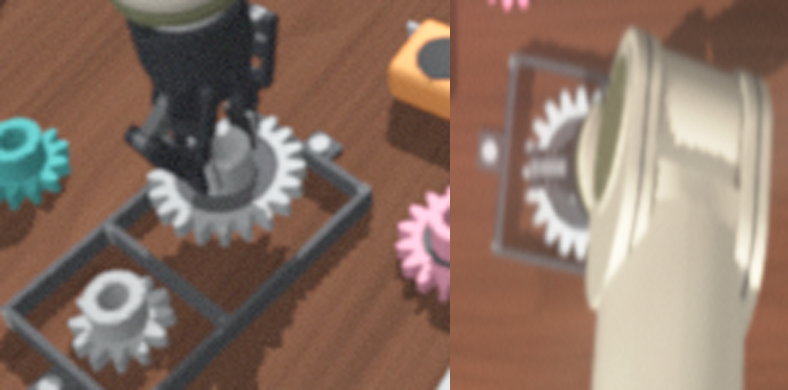

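Call:
jog_arm --dr '[[0, 0, 0], [0, 0, 0], [0, 0, 0], [0, 0, 0], [0, 0, 0], [0, 0, 0]]' --translation '[[0.06, 0.04, 0.6], [0, 0, 0.5], [0, 0, 0.4], [0, 0, 0.25], [0, 0, 0.2], [0, 0, 0]]' --jaw '[0, 0, 0, 0, 0, 0]'

```text
clock: 10.95
position: [0.4973, -0.2564, 0.0192]
ee_rot: [1.0, 0.001, 0.0, 0.0]
ft_force: [-0.5, 0.7, -2.2]
grip_width: 0.445
grasp_force: 62.3
```

Call:
jog_arm --dr '[[0, 0, 0], [0, 0, 0], [0, 0, 0], [0, 0, 0], [0, 0, 0], [0, 0, 0], [0, 0, 0], [0, 0, 0], [0, 0, 0], [0, 0, 0]]' --translation '[[0, 0, 0.05], [0, 0, 0], [0, 0, 0], [0, 0, 0], [0, 0, 0], [0, 0, -0.3], [0, 0, -0.6], [0, 0, -1], [0, 0, -1], [0, 0, -1]]' --jaw '[0, 0, 0.6, 0.6, 0.6, 0.6, 0.6, 0.8, 1, 1]'

```text
clock: 11.95
position: [0.4974, -0.2564, 0.1175]
ee_rot: [1.0, 0.001, 0.001, 0.0]
ft_force: [0.2, 0.3, 0.1]
grip_width: 0.997
grasp_force: 0.0
```

Call:
jog_arm --dr '[[0, 0, 0], [0, 0, 0], [0, 0, 0], [0, 0, 0], [0, 0, 0], [0, 0, 0], [0, 0, 0], [0, 0, 0], [0, 0, 0], [0, 0, 0]]' --translation '[[0.973, -0.948, 0], [0.973, -0.948, 0], [0.973, -0.948, 0], [0.973, -0.948, 0], [0.973, -0.948, 0], [0.973, -0.948, 0], [0.973, -0.948, 0], [0.973, -0.948, 0], [0, 0, 1], [0, 0, 0.6]]' --jaw '[1, 1, 1, 1, 1, 1, 1, 1, 1, 1]'

```text
clock: 12.95
position: [0.6917, -0.0655, 0.0747]
ee_rot: [1.0, 0.001, -0.0, -0.0]
ft_force: [-0.7, -1.3, 0.4]
grip_width: 0.996
grasp_force: 0.0
```

```bash
python3 - <<'E'
from h import *
t=grab("top"); R=lambda X:np.round(X,4).tolist()
o=manip.get_obs(); print(R(o["position"]),R(o["ee_rot"]),R(o["joint_pos"]))
m,cs,hi=gray_blobs(t)
for i,k in enumerate(cs):
    a=cv2.contourArea(k); M=cv2.moments(k)
    if a<15: continue
    u,w=M['m10']/M['m00'],M['m01']/M['m00']
    if 400<u<480 and 250<w<295: print(hi[0][i][3]>=0,a,R([u,w]),cv2.boundingRect(k),R(plane(t,(u,w),.04 if a<60 else .012)))
E
```

```text
[0.6898, -0.0669, 0.0717] [1.0, 0.0006, -0.0021, 0.0001] [0.3076, 0.6342, -0.4024, 1.4072, 0.2565, 1.1562, -1.6985]
True 16.5 [461.1111, 274.3434] (459, 272, 5, 6) [0.477, -0.3628, 0.04]
True 16.5 [418.1111, 267.6566] (416, 265, 5, 6) [0.4959, -0.2546, 0.04]
True 940.0 [461.731, 274.7113] (443, 249, 37, 52) [0.4759, -0.372, 0.012]
True 647.5 [427.7452, 265.5593] (397, 242, 49, 54) [0.5012, -0.285, 0.012]
```

Call:
jog_arm --dr '[[0, 0, 0], [0, 0, 0], [0, 0, 0], [0, 0, 0], [0, 0, 0], [0, 0, 0], [0, 0, 0], [0, 0, 0], [0, 0, 0], [0, 0, 0]]' --translation '[[0.03, 0, 0.9], [0, 0, 0.9], [0, 0, 0.4], [0, 0, 0], [0, 0, 0], [0, 0, 0], [0, 0, 0], [0, 0, 0], [0, 0, 0], [0, 0, 0]]' --jaw '[1, 1, 1, 0, 0, 0, 0, 0, 0, 0]'

```text
clock: 14.0
position: [0.6934, -0.0666, 0.0222]
ee_rot: [1.0, 0.0, 0.001, 0.0]
ft_force: [-1.0, -0.6, 7.2]
grip_width: 0.449
grasp_force: 61.4
```

Call:
jog_arm --dr '[[0, 0, 0], [0, 0, -1], [0, 0, -1], [0, 0, -1], [0, 0, -1], [0, 0, -1], [0, 0, -1], [0, 0, -1], [0, 0, -1], [0, 0, -1]]' --translation '[[0, 0, -0.3], [0, 0, -0.8], [0, 0, -1], [0, 0, -1], [0, 0, -0.9], [0, 0, 0], [0, 0, 0], [0, 0, 0], [0, 0, 0], [0, 0, 0]]' --jaw '[0, 0, 0, 0, 0, 0, 0, 0, 0, 0]'

```text
clock: 15.0
position: [0.6917, -0.0667, 0.1199]
ee_rot: [0.95, 0.311, -0.001, -0.0]
ft_force: [-0.2, 0.4, -4.6]
grip_width: 0.445
grasp_force: 61.3
```

Call:
jog_arm --dr '[[0, 0, -1], [0, 0, -1], [0, 0, -1], [0, 0, -1], [0, 0, -1], [0, 0, -1], [0, 0, -1], [0, 0, -1], [0, 0, -1], [0, 0, -0.575]]' --translation '[[0, 0, 0], [0, 0, 0], [0, 0, 0], [0, 0, 0], [0, 0, 0], [0, 0, 0], [0, 0, 0], [0, 0, 0], [0, 0, 0], [0, 0, 0]]' --jaw '[0, 0, 0, 0, 0, 0, 0, 0, 0, 0]'

```text
clock: 16.0
position: [0.6917, -0.0669, 0.1199]
ee_rot: [0.796, 0.605, -0.001, -0.0]
ft_force: [0.4, 0.8, -4.9]
grip_width: 0.451
grasp_force: 61.3
```

Call:
jog_arm --dr '[[0, 0, 0], [0, 0, 0], [0, 0, 0], [0, 0, 0], [0, 0, 0], [0, 0, 0], [0, 0, 0], [0, 0, 0], [0, 0, 0], [0, 0, 0]]' --translation '[[0.869, -0.91, 0], [0.869, -0.91, 0], [0.869, -0.91, 0], [0.869, -0.91, 0], [0.869, -0.91, 0], [0.869, -0.91, 0], [0.869, -0.91, 0], [0.869, -0.91, 0], [0.869, -0.91, 0], [0, 0, 0]]' --jaw '[0, 0, 0, 0, 0, 0, 0, 0, 0, 0]'

```text
clock: 17.0
position: [0.5446, 0.1819, 0.1206]
ee_rot: [0.795, 0.607, 0.0, -0.001]
ft_force: [-0.4, 0.3, -5.3]
grip_width: 0.446
grasp_force: 61.8
```

```bash
python3 - <<'E'
from h import *
R=lambda X:np.round(X,4).tolist()
s=grab("scene");t=grab("top");o=manip.get_obs(); print(R(o["position"]),R(o["ee_rot"]),R(o["joint_pos"]),R(o["ft_force"]))
p=np.array(o["position"]); c=p-[0,0,.0222]
for n,k in(("s",s),("t",t)): print(n,proj(k,c+[0,0,.04]),proj(k,c+[0,0,.014]))
u,v=proj(s,c+[0,0,.03]).astype(int); u2,v2=proj(t,c).astype(int)
print(u,v,u2,v2)
f=lambda im,u,v:cv2.resize(im[v-40:v+40,u-40:u+40],None,fx=5,fy=5,interpolation=cv2.INTER_CUBIC)
cv2.imwrite("pics/f.png",np.hstack([f(s["color"],u,v),f(t["color"],u2,v2)])[:,:,::-1])
E
```

```text
[0.5472, 0.1773, 0.1203] [0.7962, 0.6051, -0.0003, 0.0003] [0.2451, 0.4228, -0.7852, 1.6965, 0.3231, 1.1573, -0.8991] [0.5634, -1.4365, -4.9735]
s [341.34901901 175.55923915] [341.1109082  183.68436366]
t [241.72242807 248.63624797] [243.30839364 249.20968999]
341 178 244 249
```

View pics/f.png

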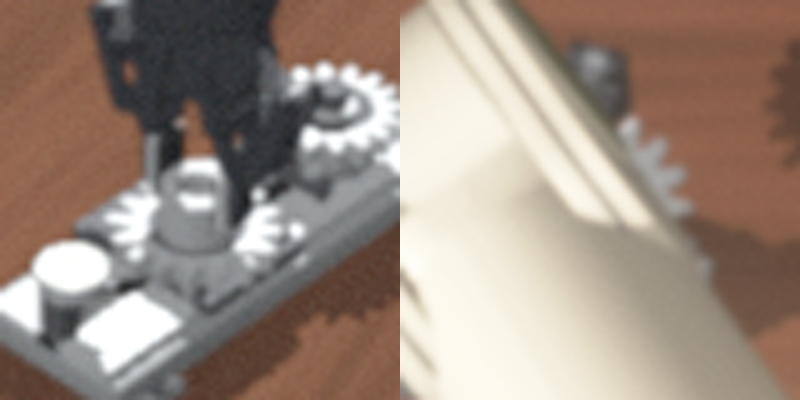

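Call:
jog_arm --dr '[[0, 0, 0], [0, 0, 0], [0, 0, 0], [0, 0, 0], [0, 0, 0], [0, 0, 0], [0, 0, 0]]' --translation '[[0.903, -0.892, 0], [0.903, -0.892, 0], [0.903, -0.892, 0], [0, 0, 0.4], [0, 0, 0], [0, 0, 0], [0, 0, 0]]' --jaw '[0, 0, 0, 0, 0, 0, 0]'

```text
clock: 17.8
position: [0.5026, 0.2587, 0.1102]
ee_rot: [0.797, 0.603, -0.0, 0.0]
ft_force: [-0.3, -0.7, -4.9]
grip_width: 0.45
grasp_force: 61.8
```

```bash
python3 - <<'E'
from h import *
R=lambda X:np.round(X,4).tolist()
s=grab("scene");o=manip.get_obs(); print(R(o["position"]),R(o["ee_rot"]),R(o["ft_force"]))
p=np.array(o["position"]); c=p-[0,0,.0222]
a=[proj(s,c+[0,0,.04]),proj(s,c+[0,0,.014]),proj(s,(.5012,.2581,.079)),proj(s,(.5012,.2581,.05))]
x0,y0=300,135
im=cv2.resize(s["color"][y0:y0+80,x0:x0+100],None,fx=8,fy=7.5,interpolation=cv2.INTER_CUBIC)
for q,col in zip(a,((255,0,0),(0,255,0),(0,0,255),(255,0,255))):
    z=((q[0]-x0+.5)*8,(q[1]-y0+.5)*7.5); print(R(q),R(z)); cv2.drawMarker(im,tuple(int(i) for i in z),col,0,10,1)
cv2.imwrite("pics/g.png",im[:,:,::-1])
E
```

```text
[0.5025, 0.259, 0.1103] [0.7974, 0.6035, 0.0001, 0.0002] [0.6331, -0.095, -5.477]
[340.0094, 158.1536] [324.0756, 177.4017]
[339.805, 166.0453] [322.4401, 236.5894]
[339.0674, 172.9122] [316.5389, 288.0916]
[338.8606, 181.2344] [314.8846, 350.5077]
```

View pics/g.png

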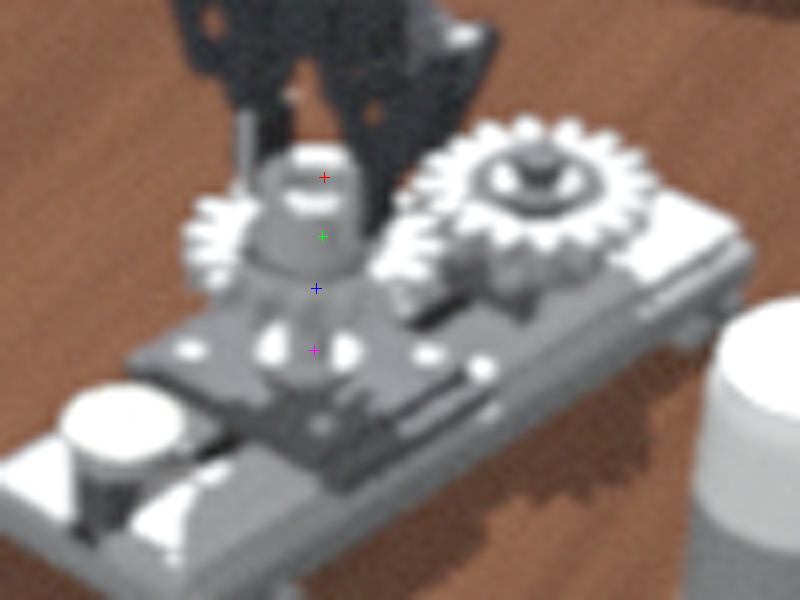

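The view shows the gear's axis within about 1 mm of the post's, across the view. I lower it and check the forces.

Call:
jog_arm --dr '[[0, 0, 0], [0, 0, 0], [0, 0, 0], [0, 0, 0], [0, 0, 0], [0, 0, 0]]' --translation '[[0, 0, 0.3], [0, 0, 0.2], [0, 0, 0.15], [0, 0, 0.15], [0, 0, 0], [0, 0, 0]]' --jaw '[0, 0, 0, 0, 0, 0]'

```text
clock: 18.45
position: [0.5016, 0.2602, 0.09]
ee_rot: [0.797, 0.604, -0.0, -0.0]
ft_force: [0.6, -0.1, -4.6]
grip_width: 0.447
grasp_force: 61.9
```

Call:
jog_arm --dr '[[0, 0, 0], [0, 0, 0], [0, 0, 0], [0, 0, 0], [0, 0, 0], [0, 0, 0]]' --translation '[[0, 0, 0.3], [0, 0, 0.2], [0, 0, 0.15], [0, 0, 0.05], [0, 0, 0], [0, 0, 0]]' --jaw '[0, 0, 0, 0, 0, 0]'

```text
clock: 19.05
position: [0.5017, 0.2602, 0.0726]
ee_rot: [0.797, 0.604, 0.0, 0.0]
ft_force: [-0.1, 0.3, -6.0]
grip_width: 0.446
grasp_force: 61.9
```

Call:
jog_arm --dr '[[0, 0, 0], [0, 0, 0], [0, 0, 0]]' --translation '[[0, 0, 0.06], [0, 0, 0.04], [0, 0, 0]]' --jaw '[0, 0, 0]'

```text
clock: 19.35
position: [0.5023, 0.2615, 0.0721]
ee_rot: [0.797, 0.605, 0.001, 0.0]
ft_force: [-3.6, -0.9, 11.8]
grip_width: 0.45
grasp_force: 63.7
```

Call:
jog_arm --dr '[[0, 0, 0], [0, 0, 0], [0, 0, 0], [0, 0, 0], [0, 0, 0], [0, 0, 0], [0, 0, 0], [0, 0, 0]]' --translation '[[0, 0, -0.06], [0.2, 0, 0], [0.3, 0, 0], [0.3, 0, 0], [0.3, 0, 0], [0.2, 0, 0], [0, 0, 0], [0, 0, 0]]' --jaw '[0, 0, 0, 0, 0, 0, 0, 0]'

```text
clock: 20.15
position: [0.5111, 0.2925, 0.0721]
ee_rot: [0.797, 0.604, 0.001, -0.0]
ft_force: [2.4, 1.3, 2.7]
grip_width: 0.442
grasp_force: 62.8
```

Call:
jog_arm --dr '[[0, 0, 0], [0, 0, 0], [0, 0, 0], [0, 0, 0]]' --translation '[[0.08, 0, 0], [0.08, 0, 0], [0, 0, 0], [0, 0, 0]]' --jaw '[0, 0, 0, 0]'

```text
clock: 20.55
position: [0.5119, 0.2951, 0.0721]
ee_rot: [0.797, 0.604, 0.0, 0.0]
ft_force: [0.0, -0.9, 7.6]
grip_width: 0.447
grasp_force: 63.1
```

Call:
jog_arm --dr '[[0, 0, 0], [0, 0, 0], [0, 0, 0], [0, 0, 0]]' --translation '[[0.08, 0, 0], [0.08, 0, 0], [0, 0, 0], [0, 0, 0]]' --jaw '[0, 0, 0, 0]'

```text
clock: 20.95
position: [0.513, 0.2989, 0.0721]
ee_rot: [0.797, 0.604, 0.0, 0.0]
ft_force: [0.1, -0.6, 7.8]
grip_width: 0.446
grasp_force: 63.1
```

Call:
jog_arm --dr '[[0, 0, 0], [0, 0, 0], [0, 0, 0], [0, 0, 0]]' --translation '[[0.06, 0, 0], [0.06, 0, 0], [0, 0, 0], [0, 0, 0]]' --jaw '[0, 0, 0, 0]'

```text
clock: 21.35
position: [0.5138, 0.3017, 0.0721]
ee_rot: [0.797, 0.604, 0.0, 0.0]
ft_force: [0.1, -1.3, 6.4]
grip_width: 0.448
grasp_force: 63.2
```

Call:
jog_arm --dr '[[0, 0, 0], [0, 0, 0], [0, 0, 0], [0, 0, 0]]' --translation '[[0.06, 0, 0], [0.06, 0, 0], [0, 0, 0], [0, 0, 0]]' --jaw '[0, 0, 0, 0]'

```text
clock: 21.75
position: [0.514, 0.3023, 0.0721]
ee_rot: [0.797, 0.604, -0.002, 0.002]
ft_force: [-6.8, -10.5, 17.6]
grip_width: 0.45
grasp_force: 64.3
```

Call:
jog_arm --dr '[[0, 0, 0], [0, 0, 0]]' --translation '[[-0.08, 0, -0.03], [0, 0, 0]]' --jaw '[0, 0]'

```text
clock: 21.95
position: [0.5136, 0.3018, 0.0722]
ee_rot: [0.797, 0.604, -0.001, 0.0]
ft_force: [-2.1, -4.0, 4.9]
grip_width: 0.447
grasp_force: 62.9
```

Call:
jog_arm --dr '[[0, 0, -0.4], [0, 0, -0.8], [0, 0, -0.8], [0, 0, -0.8], [0, 0, -0.8], [0, 0, -0.8], [0, 0, -0.8], [0, 0, -0.8]]' --translation '[[0, 0, 0], [0, 0, 0], [0, 0, 0], [0, 0, 0], [0, 0, 0], [0, 0, 0], [0, 0, 0], [0, 0, 0]]' --jaw '[0, 0, 0, 0, 0, 0, 0, 0]'

```text
clock: 22.75
position: [0.5135, 0.3035, 0.0721]
ee_rot: [0.652, 0.758, 0.0, -0.0]
ft_force: [0.0, -0.3, 0.9]
grip_width: 0.448
grasp_force: 62.5
```

```bash
python3 - <<'E'
from h import *
R=lambda X:np.round(X,4).tolist()
s=grab("scene");t=grab("top");o=manip.get_obs(); print(R(o["position"]),R(o["ee_rot"]),R(o["ft_force"]),R(o["torque"]),R(o["joint_pos"]))
im=np.hstack([cv2.resize(c[y0:y0+75,x0:x0+75],None,fx=5,fy=5,interpolation=cv2.INTER_CUBIC) for c,x0,y0 in((s["color"],315,130),(t["color"],140,225))])
cv2.imwrite("pics/i.png",im[:,:,::-1])
E
```

```text
[0.5135, 0.3035, 0.0721] [0.6528, 0.7575, 0.0003, -0.0004] [0.5305, -0.4326, 0.8918] [0.0655, -0.1226, 0.0395] [0.0568, 0.561, -0.8598, 1.6773, 0.4635, 1.1198, -0.7861]
```

Call:
jog_arm --dr '[[0, 0, -0.8], [0, 0, -0.8], [0, 0, -0.8], [0, 0, -0.8], [0, 0, -0.8], [0, 0, -0.8], [0, 0, -0.8], [0, 0, -0.8], [0, 0, -0.8], [0, 0, -0.8]]' --translation '[[0, 0, 0], [0, 0, 0], [0, 0, 0], [0, 0, 0], [0, 0, 0], [0, 0, 0], [0, 0, 0], [0, 0, 0], [0, 0, 0], [0, 0, 0]]' --jaw '[0, 0, 0, 0, 0, 0, 0, 0, 0, 0]'

```text
clock: 23.85
position: [0.5135, 0.3031, 0.0721]
ee_rot: [0.419, 0.908, -0.0, -0.0]
ft_force: [0.2, -0.6, 1.2]
grip_width: 0.444
grasp_force: 62.6
```

Call:
jog_arm --dr '[[0, 0, -0.8], [0, 0, -0.8], [0, 0, -0.8], [0, 0, -0.8], [0, 0, -0.8], [0, 0, -0.8], [0, 0, -0.8], [0, 0, -0.8], [0, 0, -0.8], [0, 0, 0]]' --translation '[[0, 0, 0], [0, 0, 0], [0, 0, 0], [0, 0, 0], [0, 0, 0], [0, 0, 0], [0, 0, 0], [0, 0, 0], [0, 0, 0], [0, 0, 0]]' --jaw '[0, 0, 0, 0, 0, 0, 0, 0, 0, 0]'

```text
clock: 24.85
position: [0.5135, 0.3032, 0.0721]
ee_rot: [0.181, 0.984, 0.0, -0.0]
ft_force: [0.7, -0.8, 1.2]
grip_width: 0.445
grasp_force: 62.5
```

Call:
jog_arm --dr '[[0, 0, 0], [0, 0, 0], [0, 0, 0], [0, 0, 0], [0, 0, 0], [0, 0, 0], [0, 0, 0], [0, 0, 0], [0, 0, 0]]' --translation '[[0, 0, 0], [0, 0, 0], [0, 0, 0], [0, 0, -0.2], [0, 0, -0.4], [0, 0, -0.8], [0, 0, -1], [0, 0, -1], [0, 0, -1]]' --jaw '[0.6, 0.6, 0.6, 0.6, 0.6, 0.6, 0.6, 0.6, 0.6]'

```text
clock: 25.75
position: [0.5135, 0.3032, 0.1843]
ee_rot: [0.181, 0.984, 0.0, 0.0]
ft_force: [0.7, -1.1, -0.3]
grip_width: 0.598
grasp_force: 0.0
```

Call:
jog_arm --dr '[[0, 0, 0], [0, 0, 0], [0, 0, 0], [0, 0, 0], [0, 0, 0], [0, 0, 0], [0, 0, 0], [0, 0, 0], [0, 0, 0]]' --translation '[[0.5, 1, -0.6], [0.5, 1, -0.6], [0.5, 1, 0], [0.5, 1, 0], [0.5, 1, 0], [0.5, 1, 0], [0.5, 1, 0], [0.5, 1, 0], [0, 0, 0]]' --jaw '[0.6, 0.6, 0.6, 0.6, 0.6, 0.6, 0.6, 0.6, 0.6]'

```text
clock: 26.65
position: [0.4882, 0.5293, 0.2127]
ee_rot: [0.178, 0.984, 0.001, -0.001]
ft_force: [-1.3, 0.8, 0.8]
grip_width: 0.601
grasp_force: 0.0
```

```bash
python3 - <<'E'
from h import *
R=lambda X:np.round(X,4).tolist()
s=grab("scene");t=grab("top");o=manip.get_obs(); print(R(o["position"]),R(o["ft_force"]),R(o["joint_pos"]))
f=lambda c,x0,y0,w,h,k:cv2.resize(c[y0:y0+h,x0:x0+w],None,fx=k,fy=k,interpolation=cv2.INTER_CUBIC)
im=np.zeros((590,800,3),np.uint8)
im[:400,:400]=f(t["color"],145,225,80,80,5); im[:400,400:]=f(s["color"],315,135,80,80,5)
im[400:590,:266]=f(t["color"],375,225,133,95,2); im[400:590,300:700]=f(s["color"],140,280,200,95,2)
cv2.imwrite("pics/j.png",im[:,:,::-1])
E
```

```text
[0.4907, 0.5261, 0.2128] [0.1648, -0.7694, -0.2483] [-0.3119, 0.7614, -1.0327, 1.1495, 0.6339, 1.5437, -0.0046]
```

View pics/j.png

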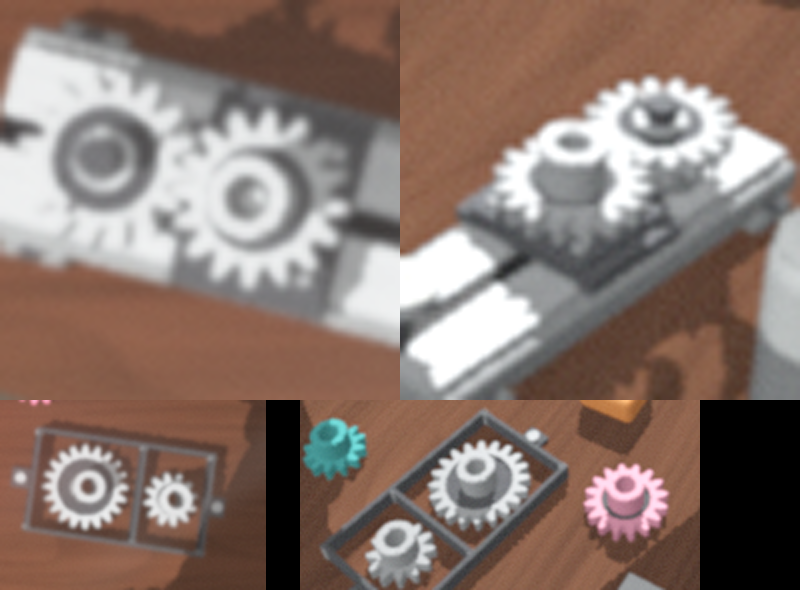

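The top crop shows gear16 flat on the post and in mesh with the master. Its hub is at about crop (250,196) and the master ring at about (105,158). Both other gears lie inside their bays, hub up. I run a numeric check before handing in.

```bash
python3 - <<'E'
from h import *
R=lambda X:np.round(X,4).tolist()
t=grab("top");s=grab("scene")
u=lambda x,y,x0,y0,f=5:(x0+(x+.5)/f-.5,y0+(y+.5)/f-.5)
g,e=tri(t,u(251,196,145,225),s,u(574,138,235,135)); 
m,e2=tri(t,u(106,157,145,225),s,u(660,120,235,135))
print(R(g),R(e),R(m),R(e2),"dist",np.linalg.norm((g-m)[:2]))
P=plane(t,u(251,196,145,225),.09);Q=plane(t,u(106,157,145,225),.064); print(R(P),R(Q),np.linalg.norm((P-Q)[:2]))
mk,cs,hi=gray_blobs(t)
for i,k in enumerate(cs):
    a=cv2.contourArea(k); M=cv2.moments(k)
    if a<15: continue
    x,y=M['m10']/M['m00'],M['m01']/M['m00']
    if 400<x<480 and 250<y<295: print(hi[0][i][3]>=0,a,R(plane(t,(x,y),.04 if a<60 else .012)))
E
```

```text
[0.5143, 0.2974, 0.0953] 0.0014 [0.535, 0.3756, 0.0671] 0.0033 dist 0.08083402044050916
[0.5151, 0.299, 0.09] [0.5366, 0.3773, 0.064] 0.08119410727433966
False 1342.0 [0.4951, -0.2582, 0.012]
True 23.5 [0.4954, -0.2553, 0.04]
False 3765.0 [0.4929, -0.2826, 0.012]
True 16.5 [0.477, -0.3628, 0.04]
True 2423.5 [0.4956, -0.2566, 0.012]
```

```bash
python3 -c "
from workcell import manip
print(manip.hand_in())"
```

```text
the job is handed in; nothing more can be done
None
```

I handed the job in: gear16 is on the post in mesh with the master at about 81 mm between centres and was rolled about 85° (nearly four teeth), gear12 is in the small bay and gear20 in the large bay, both hub up; the master's own turn was not measured separately, and hand-in returned no verdict.

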